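Hook a drying cabinet's vent door ajar on its stay

TASK

The vent door of the filament drying cabinet has sprung shut and its stay lies unhooked on the roof. Set the door ajar: open it and drop the middle one of the stay's five holes over the peg on the roof, right down until the bar lies flat, then let go, so that the door stays open on that hole. Feel for the peg and ease the hole onto it gently, without forcing it, and leave the jar, the spool and the spray can where they are.

Things in the scene. Friction and masses are not known exactly. Their poses are not given: they have to be found in the camera images.
- cabinet: Light grey bench-top cabinet, 280 mm deep (x), 420 mm wide (y), 240 mm high, fixed to the bench. Origin: centre of its underside; its own +x points from its front (door side, nearer the robot) to its back, +y to its left, +z up. The flat roof is at z = 240 mm.
- door (a joint): Opening angle (rad) of the glazed aluminium vent door on the cabinet's front, 20 mm thick, 400 mm wide, top edge 2 mm below the roof. 0 = shut. It hinges about an upright axis at its left (+y) outer edge, its free right edge swinging out to -x, at most to 1.1 rad.
- door_hinge (a point): Point on the door's hinge axis, at the roof's height; in the cabinet's frame at (-160, +200, 240) mm. A spring in the hinge always pulls the door shut (0.6 N m when shut and 0.8 N m more per rad) and a damper slows it (2 N m per rad/s).
- stay: The stay: flat steel bar 267 x 22 x 5 mm, about 0.23 kg, with five 11 mm holes along its middle line at 68, 100, 132, 164 and 196 mm from the pivot and an upright knob at 240 mm. Origin: the pivot, on the bar's mid plane; +x runs along the bar to the knob, z is up, square to the bar. Lying flat, its underside is 3 to 4 mm above the roof and can go no lower.
- stay_pivot (a point): The stay's pivot on the door's top edge, at the bar's underside, always 240.2 mm from the hinge axis; with the door shut it lies at (-150, -40) mm in the cabinet's frame. Here the stay swings freely about an upright swivel (1.7 rad either way from square to the door) and its knob end can be lifted (a level knuckle, up to 1 rad).
- middle_hole (a point): Centre of the stay's middle (third) hole at the bar's underside, 132 mm from the pivot.
- knob (a point): Middle of the stay's knob, its handle for lifting it and pushing the door: upright steel cylinder, 16 mm diameter, 36 mm up from the bar's upper face (a 21 mm flange covers its lowest 3 mm). This point is 22 mm above the bar's upper face, 240 mm from the pivot. Bar flat: the knob runs from 9 to 45 mm above the roof, this point 31 mm above it.
- striker: Dark steel plate, 76 mm (its x) by 28 mm, 3 mm thick, on the roof, carrying the peg in a slot along its x axis (parallel to the cabinet's x). Origin: centre of its underside, in the cabinet's frame at (-95, -62, 240) mm; z up. It is light: more than 25 N from the stay bends it. A push down at the knob comes out 1.8 times as strong at the middle hole.
- jar: Bystander: clear plastic jar with white lid, 57 mm diameter, 64 mm high, on the roof's back right corner. Origin: centre of its underside.
- spool: Bystander: filament spool lying flat on the bench, 200 mm diameter, 65 mm high. Origin: centre of its underside.
- spraycan: Bystander: dark spray can standing on the bench, 65 mm diameter, 200 mm high. Origin: centre of its underside.
- slot (a point): Centre of the striker's slot, on the plate's top, 3 mm above the roof. The peg: upright steel pin, 9 mm diameter, its top 17.5 mm above the roof, the uppermost 1.5 mm tapering to 7 mm diameter. It is clamped on the slot's line (striker y = 0) anywhere from x = -12 to +12 mm: where is not measured and must be seen or felt. At x = 0 the middle hole holds the door at about 0.3 rad.

How it is judged:
At the end, for the whole second after the job is handed in: The stay is down over the peg with its middle hole: that hole's centre is on the slot's line within 4 mm and within 15 mm of the slot's centre, its underside less than 6 mm above the roof (3 to 4 mm when flat); the door is held at rest between 0.2 and 0.42 rad, and nothing is held (z of middle_hole in the frame of striker below 0.006 m and x of middle_hole in the frame of striker between -0.015 and 0.015 m and y of middle_hole in the frame of striker between -0.004 and 0.004 m and value of joint door between 0.2 and 0.42 rad and velocity of joint door between -0.03 and 0.03 rad/s); the robot touches nothing.
It fails at once if the stay presses on the peg or its plate with more than 25 N (contact force between stay and striker above 25 N).
It fails at once if a bystander is moved by more than 20 mm (distance of any of jar, spool, spraycan from where it was at the start of the episode above 0.02 m).
It also fails if it takes over 59 s, if anything falls off the work surface, if the arm or the gripper's body presses on something with over 40 N, if the wrist force passes 120 N, or if a joint passes its speed limit or range.

ROBOT

A 6-joint arm with a two-finger parallel gripper is mounted at the origin on the work surface. World frame = base frame: x ahead of the robot, y to its left, z up, the work surface at z = 0. Lengths are in m, angles in rad, forces in N, time in s.
With the tool pointing down it reaches from about 0.25 to 0.725 m from the base axis. Payload 4 kg.
Tool frame: the origin (TCP) lies at the very end of the fingers, on their centre line; the grasp point (between the pads) lies 19 mm behind it; z points along the fingers, y is the line along which they close (so a half turn about z gives the same grasp; the last joint's range is limited). The gripper opens to 85 mm and grips with 20 to 120 N. Pads are 22 mm wide; open, the fingers measure 114 mm over their backs; the gripper's body (76 mm by 85 mm) begins 54 mm behind the grasp point. The pads swing forward as they close: fully open they stand 13 mm farther back than shut.
Start: joints at [-1.334, 0.241, 0.005, 1.335, 0, 1.571], TCP at [0.117, -0.486, 0.231] pointing down, gripper open.
Joint ranges: [-2.72, 2.72], [-1.05, 1.87], [-1.09, 1.28], [-1.99, 2.15], [-1.42, 1.44], [-3.14, 3.14]. Speed limits (rad/s): [2.79, 2.79, 3.14, 3.14, 3.14, 3.14].

INTERFACE

Orientations are given as a rotation vector (axis times angle).
In Python, from bench import manip gives the robot as it stands. The module is installed in compiled form; this text tells all that it offers. Calls block until the motion is done:
- manip.movep(position, orientation): joint-space move of the TCP to a pose.
- manip.servo_line(position, rot=None, speed=0.15, guard=None): straight line of the TCP; rot=None keeps the orientation; speed is the mean speed in m/s. With guard (N) it stops when the force on the tool has changed by that much, and returns True; else False.
- manip.move_j(angles): joint-space move.
- manip.gripper_to(opening): finger opening in m; the grip force is fixed at half the most; returns when the fingers have stopped.
- manip.pause(seconds).
- manip.inverse_kinematics(position, orientation): joint angles nearest the present ones, or None.
- manip.read_state(): the state.
- manip.capture(name): name is "side" or "top"; returns a dict with "pixels" (480x640x3 uint8, red, green, blue), "fx", "fy", "cx", "cy" (pixels), "k1" (the pictures are not rectified: a ray, as slopes to the right and down, at radius r is drawn at 1 + k1 r^2 times it, then the intrinsics apply), "R" (3x3) and "t" (3): a world point X has camera coordinates R X + t. Camera axes: x right, y down, z forward; pixel columns grow to the right and rows downward; lengths in m; the calibration is good to about 2 mm. A picture is of the moment at which its call begins. There is no depth.
A pose or a line that the arm cannot do raises manip.PlanningError and nothing moves.
- manip.job_done(): hands the job in; it is judged then, once.
The state is a dict: "time_s": time; "joint_pos": joint angles; "qvel": joint speeds; "effort": joint torques, N m; "position": TCP position; "orientation": TCP orientation; "wrist_force": force on the tool from outside, world axes, zero at the start; "ft_torque": the same for the moment, N m; "finger_gap": finger opening in m; "gripper_force": force on a finger pad.
Only numpy, scipy, OpenCV 4.12 (cv2) and the standard library are available. Lean on these libraries where they do the work, as an engineer would, in place of code of your own. Each camera call takes 0.05 s, during which the arm holds its last target. There are 200 camera calls.

## Working session

There is one attempt and no reset: what is moved stays moved. The work goes in short steps, each a Python script; the robot and the scene stay as the last script left them, time stands still between calls to the robot, and variables do not carry over. Pictures are saved under pics/ and viewed, at most 10 in all, crops included, and the job is handed in when it is done.

```bash
mkdir -p pics; cat > h.py <<'E'
import numpy as np, cv2
from bench import manip
def shot(cam,name):
    c=manip.capture(cam); cv2.imwrite(f'pics/{name}.png',c['pixels'][:,:,::-1]); np.save(f'pics/{name}.npy',{k:c[k] for k in c},allow_pickle=True); return c
def load(name): return np.load(f'pics/{name}.npy',allow_pickle=True).item()
def proj(c,X):
    R=np.array(c['R']);t=np.array(c['t']);p=R@np.array(X,float)+t; s=p[:2]/p[2]; s=s*(1+c['k1']*(s@s)); return np.array([c['fx']*s[0]+c['cx'],c['fy']*s[1]+c['cy']])
def ray(c,uv):
    d=np.array([(uv[0]-c['cx'])/c['fx'],(uv[1]-c['cy'])/c['fy']]); s=d.copy()
    for _ in range(20): s=d/(1+c['k1']*(s@s))
    R=np.array(c['R']);o=-R.T@np.array(c['t']); return o,R.T@np.array([s[0],s[1],1])
def atz(c,uv,z):
    o,d=ray(c,uv); return o+d*(z-o[2])/d[2]
E
python3 - <<'E'
from h import *
for n in('top','side'):
    c=shot(n,n+'0'); print(n,[c[k] for k in('fx','fy','cx','cy','k1')],-np.array(c['R']).T@c['t'],np.round(c['R'],3).tolist())
s=manip.read_state();print(s)
E
```

```text
top [542.1855979393529, 542.1855979393529, 316.62746677301936, 236.24825007041576, -0.03783223603602118] [4.53130640e-01 9.30857469e-04 1.66789832e+00] [[0.001, -1.0, 0.01], [-0.999, -0.001, -0.044], [0.044, -0.01, -0.999]]
side [518.1351497694216, 518.1351497694216, 315.93798228398634, 245.4029419399919, 0.02115847424882945] [-0.03199659  1.0927031   0.88353759] [[-0.889, -0.459, -0.013], [-0.218, 0.448, -0.867], [0.403, -0.767, -0.499]]
{'time_s': 0.1, 'joint_pos': array([-1.33399175e+00,  2.41341425e-01,  3.83121782e-03,  1.33518883e+00,
       -4.54128722e-06,  1.57082340e+00]), 'qvel': array([-0.00052625, -0.00194777,  0.00243786, -0.00013158, -0.00097569,
       -0.00018173]), 'effort': array([ 2.55802233e-04, -3.73138797e+01,  2.53009343e+01,  1.08471501e-02,
       -7.83194037e-05, -1.52032754e-05]), 'position': array([ 0.1171626 , -0.48548783,  0.2304895 ]), 'orientation': array([-3.11772659e+00, -3.70837942e-01,  3.59957662e-04]), 'wrist_force': array([-0.37882468,  0.25607851,  0.13990137]), 'ft_torque': array([-0.02924945,  0.01504675,  0.02052337]), 'gripper_force': 0.0, 'finger_gap': 0.08522752722911998}
```

View pics/top0.png

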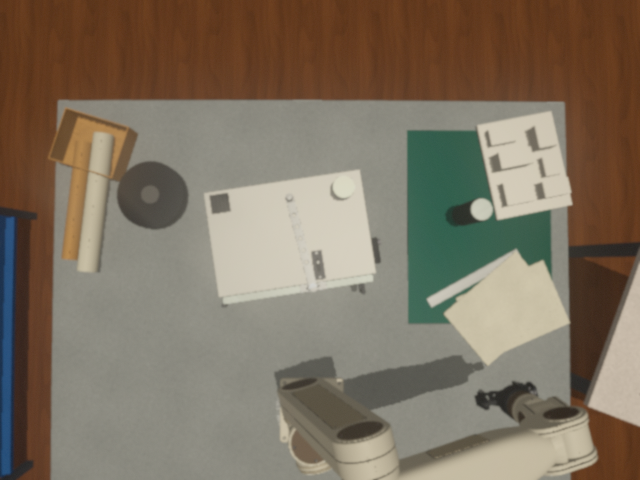

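View pics/side0.png

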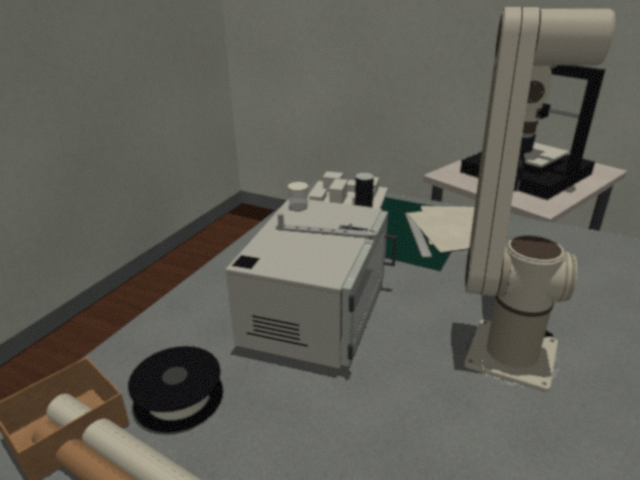

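The top view shows the roof corners near (205,192), (360,170), (376,273) and (220,298). The knob is near (290,197) and the striker near (318,264). I'll fit the cabinet pose to the corners and zoom in.

```bash
python3 - <<'E'
from h import *
from scipy.optimize import least_squares
c=load('top0')
im=c['pixels'][160:310,195:390,::-1]
g=cv2.cvtColor(c['pixels'],cv2.COLOR_RGB2GRAY)
loc=np.array([[.14,.21],[.14,-.21],[-.14,-.21],[-.14,.21]])
px=np.array([[205,192],[360,170],[376,273],[219,297]],float)
def W(p,l): 
    ca,sa=np.cos(p[2]),np.sin(p[2]); return np.array([p[0]+ca*l[0]-sa*l[1],p[1]+sa*l[0]+ca*l[1],l[2]])
f=lambda p:np.concatenate([proj(c,W(p,[*l,.24]))-q for l,q in zip(loc,px)])
r=least_squares(f,[.5,0.05,0]);print(r.x,r.fun.round(1))
p=r.x
print('striker',W(p,[-.095,-.062,.24]),proj(c,W(p,[-.095,-.062,.243])),'hinge',W(p,[-.16,.2,.24]),'pivot',W(p,[-.15,-.04,.243]),proj(c,W(p,[-.15,-.04,.245])))
print('knob',atz(c,(290,197),.271),atz(c,(290,197),.285))
k=atz(c,(290,197),.285);pv=W(p,[-.15,-.04,.243]);print('len',np.hypot(*(k-pv)[:2]))
np.save('cab.npy',p)
big=cv2.resize(im,None,fx=4,fy=4,interpolation=cv2.INTER_CUBIC)
for l in [*[[*l,.24] for l in loc],[-.15,-.04,.245],[-.057,-.062,.243],[-.133,-.062,.243],[-.095,-.062,.243]]:
    q=(proj(c,W(p,l))-[195,160]+.5)*4; cv2.circle(big,tuple(int(v) for v in q),2,(0,0,255),-1)
cv2.imwrite('pics/crop0.png',big)
E
```

```text
[0.52484824 0.05603879 0.14717486] [-1.1 -0.   0.8 -0.8  0.7  0.7 -0.4  0.1]
striker [ 0.43996719 -0.01922214  0.24      ] [318.64003311 265.01672743] hinge [0.33724912 0.23041359 0.24      ] pivot [ 0.3823356  -0.00552541  0.243     ] [313.40666183 287.06646544]
knob [0.61586833 0.05534512 0.271     ] [0.61423734 0.05479976 0.285     ]
len 0.23961957508811813
```

View pics/crop0.png

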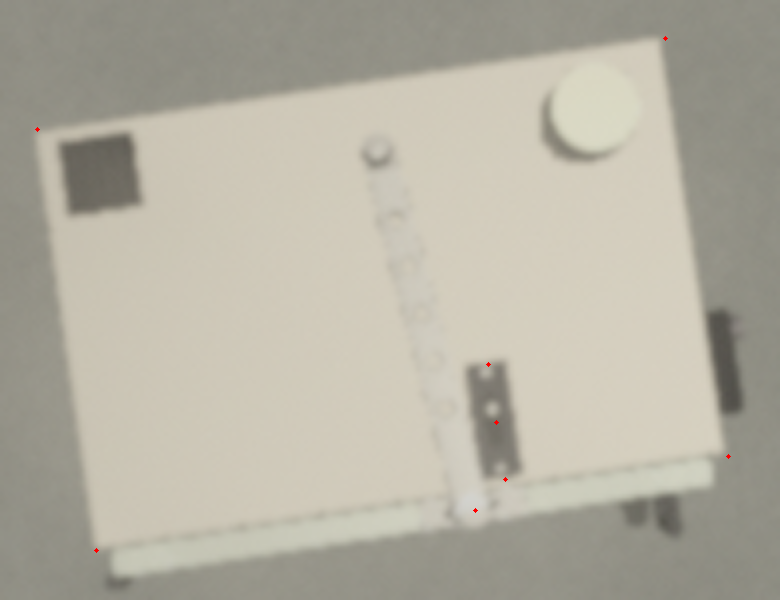

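The refined crop shows:
- Peg: bright spot at crop (491,409), about 7 mm behind the striker centre (494,419).
- Knob: crop (377,150).
- Pivot: crop (470,510).
- Checks: the pivot-to-knob length comes out at 239.6 mm against 240 mm, so the fit holds.

Next I'll refine the fit, plan the stay kinematics, and go and grasp the knob.

```bash
cat > kin.py <<'E'
from h import *
from scipy.optimize import least_squares
from scipy.spatial.transform import Rotation as Rn
ZP=.246  # bar mid plane height
GZ=.0275-.019
def W(p,l):
    ca,sa=np.cos(p[2]),np.sin(p[2]); return np.array([p[0]+ca*l[0]-sa*l[1],p[1]+sa*l[0]+ca*l[1],l[2]])
def pivot(p,th):   # door angle -> pivot world; free edge (-y) swings to -x
    a=np.array([.01,-.24]); c,s=np.cos(-th),np.sin(-th)
    return W(p,[-.16+c*a[0]-s*a[1],.2+s*a[0]+c*a[1],ZP])
def bar(p,th,yaw,phi): # origin, R of bar (world yaw)
    return pivot(p,th),Rn.from_euler('ZY',[yaw,-phi])
FLIP=1
def tool(p,th,yaw,phi,flip=FLIP):
    o,R=bar(p,th,yaw,phi); T=R.as_matrix()
    z=-T[:,2]; y=flip*T[:,1]; x=np.cross(y,z)
    return o+R.apply([.24,0,GZ]), Rn.from_matrix(np.c_[x,y,z]).as_rotvec()
def solve(p,hole): # door angle and yaw so that flat middle hole sits at hole xy
    f=lambda v: pivot(p,v[0])[:2]+.132*np.array([np.cos(v[1]),np.sin(v[1])])-hole[:2]
    r=least_squares(f,[.3,.1]); return r.x
E
python3 - <<'E'
from kin import *
c=load('top0'); raw=lambda b:(np.array(b)+.5)/4-.5+[195,160]
loc=[[.14,.21,.24],[.14,-.21,.24],[-.14,-.21,.24],[-.14,.21,.24],[-.095,-.062,.243]]
px=[(37,131),(661,39),(722,454),(97,549),(493.5,419.5)]; w=[1,1,1,1,2]
f=lambda p:np.concatenate([k*(proj(c,W(p,l))-raw(q)) for l,q,k in zip(loc,px,w)])
r=least_squares(f,np.load('cab.npy'));p=r.x;print(p,r.fun.round(2)); np.save('cab.npy',p)
g=c['pixels'].astype(float).mean(2)
u0,v0=np.round(raw((491,409))).astype(int); print(u0,v0); print(g[v0-11:v0+17,u0-5:u0+7].round().astype(int))
def cen(b):
    u,v=np.round(raw(b)).astype(int); P=g[v-2:v+3,u-2:u+3]; P=np.clip(P-np.percentile(P,40),0,None); Y,X=np.mgrid[v-2:v+3,u-2:u+3]
    return np.array([(P*X).sum(),(P*Y).sum()])/P.sum()
for b,z in(((487,371),.243),((491,409),.2575),((501,468),.243)):
    q=cen(b); X=atz(c,q,z); d=X[:2]-W(p,[-.095,-.062,0])[:2]; ca,sa=np.cos(p[2]),np.sin(p[2]); print(q,X,'striker frame mm',1e3*np.array([ca*d[0]+sa*d[1],-sa*d[0]+ca*d[1]]))
k=atz(c,raw((377,150)),.285); pv=pivot(p,0); print('knob',k,np.hypot(*(k-pv)[:2]),'yaw',np.arctan2(*(k-pv)[1::-1]))
yaw=np.arctan2(*(k-pv)[1::-1])
for fl in(1,-1):
    for ph in(0,.2):
        print(fl,np.round(manip.inverse_kinematics(*tool(p,0,yaw,ph,fl)),2))
E
```

```text
[0.5255254  0.05771899 0.1494048 ] [-0.69 -0.45  0.17 -0.63  1.05  0.12 -0.82  0.15  0.14  0.39]
317 262
[[163 155 155 164 169 161 145 136 141 164 189 201]
 [141 130 141 162 173 162 139 125 131 159 188 199]
 [134 126 137 161 170 159 138 123 128 155 185 199]
 [137 125 130 144 149 142 130 121 126 149 181 197]
 [140 124 122 126 128 126 122 119 123 143 173 194]
 [144 126 122 121 121 121 120 119 122 138 169 192]
 [150 128 123 121 119 119 119 120 121 135 165 190]
 [155 130 123 120 117 114 117 118 120 132 160 188]
 [159 132 122 118 116 119 120 119 119 129 156 186]
 [162 132 122 119 126 139 143 132 122 127 153 184]
 [161 134 123 124 140 163 166 148 127 127 149 179]
 [163 134 124 126 145 169 171 151 129 125 141 170]
 [164 137 124 124 135 155 157 138 124 122 133 161]
 [172 146 127 122 121 127 129 121 117 121 129 155]
 [182 157 132 121 115 112 112 112 117 119 126 154]
 [188 161 134 122 115 111 110 110 114 119 127 152]
 [190 163 134 124 118 111 110 109 114 119 125 149]
 [191 164 135 124 119 113 109 110 114 118 125 144]
 [192 167 138 124 121 114 111 110 113 119 123 140]
 [195 173 144 128 121 116 
[... 300 characters left out ...]
0 126 139 156 161 147 129 125]
 [203 200 187 160 133 129 142 161 165 150 134 132]
 [202 201 191 168 142 136 144 156 158 149 144 152]]
[315.80085106 250.88765957] [ 0.4770448  -0.01174305  0.243     ] striker frame mm [36.72008994  0.52809745]
[317.61313703 261.74563986] [ 0.44859098 -0.01634389  0.2575    ] striker frame mm [7.89841319 0.21384577]
[319.90356589 278.03627907] [ 0.40586103 -0.02255306  0.243     ] striker frame mm [-35.27975099   0.43418752]
knob [0.61391126 0.05767875 0.285     ] 0.23890365157301552 yaw 0.26183740611106454
1 [ 0.09  0.48  0.41  1.5   0.   -0.17]
1 [ 0.07  0.29  0.23  1.32  0.04 -0.18]
-1 [ 0.09  0.48  0.41  1.5  -0.    2.97]
-1 [0.07 0.29 0.23 1.32 0.04 2.96]
```

```bash
python3 - <<'E'
from kin import *
p=np.load('cab.npy'); s=manip.read_state()
yaw=.2618; pos,rot=tool(p,0,yaw,0)
manip.servo_line(s['position']+[0,0,.13],speed=.2)
manip.movep(pos+[0,0,.09],rot)
manip.gripper_to(.05)
print('guard',manip.servo_line(pos,speed=.06,guard=6))
manip.gripper_to(0.0)
s=manip.read_state(); print(s['time_s'],s['position'],pos,s['finger_gap'],s['gripper_force'],s['wrist_force'])
c=shot('side','side1'); shot('top','top1')
u=proj(c,pos).astype(int); print(u)
cv2.imwrite('pics/side1c.png',cv2.resize(c['pixels'][u[1]-75:u[1]+75,u[0]-75:u[0]+125,::-1],None,fx=3,fy=3,interpolation=cv2.INTER_CUBIC))
E
```

```text
guard False
6.0167 [0.61507836 0.05795934 0.25461621] [0.61497257 0.05795387 0.2545    ] 0.013857670048651795 58.429110646247864 [ 0.78778861 -0.46653293  0.00403837]
[281 222]
```

View pics/side1c.png

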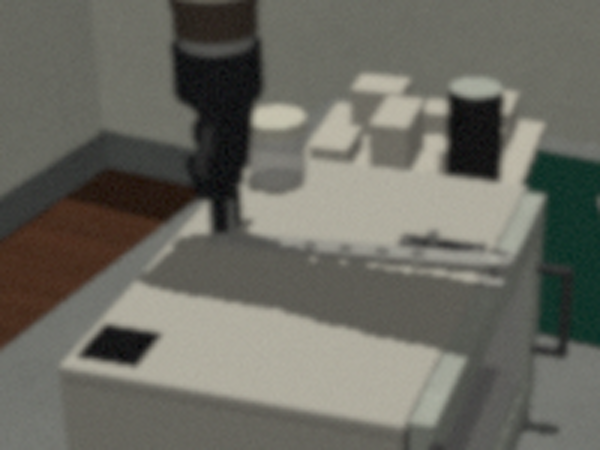

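The side picture shows the fingers closed on the knob at crop (225,215), with the bar still flat; the grip force of 58 N confirms it. Next I'll lift, pull the door open with the bar kept left of the peg, and swing it above the peg.

```bash
python3 - <<'E'
from kin import *
p=np.load('cab.npy'); peg=np.array([.44859,-.01634]); th,yw=solve(p,peg); yaw0=.2618; PH=.22
print('target th,yaw',th,yw)
def lat(t,y,ph):
    d=peg-pivot(p,t)[:2]; a=d@[np.cos(y),np.sin(y)]; return 1e3*np.array([a,d@[-np.sin(y),np.cos(y)]]).round(4), 243.5+1e3*a*np.tan(ph)
yw1=yw+.22
path=[(0,yaw0,f) for f in(.07,.14,PH)]+[(th*k/5,yaw0+(yw1-yaw0)*k/5,PH) for k in range(1,6)]+[(th,yw+.22*(1-k/3),PH) for k in(1,2,3)]
for q in path: print(np.round(q,3),lat(*q)); assert manip.inverse_kinematics(*tool(p,*q)) is not None
for i,q in enumerate(path):
    P,r=tool(p,*q); g=manip.servo_line(P,r,speed=.05,guard=15); s=manip.read_state()
    print(i,g,s['time_s'],s['wrist_force'].round(1),s['ft_torque'].round(2),round(s['finger_gap'],4))
    if g: break
np.save('tgt.npy',[th,yw,PH])
c=shot('top','top2')
cv2.imwrite('pics/top2c.png',cv2.resize(c['pixels'][160:310,215:390,::-1],None,fx=4,fy=4,interpolation=cv2.INTER_CUBIC))
E
```

```text
target th,yaw 0.2771670290882394 -0.06593408475621793
[0.    0.262 0.07 ] (array([ 60.1, -28.7]), np.float64(247.71094683320948))
[0.    0.262 0.14 ] (array([ 60.1, -28.7]), np.float64(251.9635006692568))
[0.    0.262 0.22 ] (array([ 60.1, -28.7]), np.float64(256.9301566389003))
[0.055 0.24  0.22 ] (array([ 73.9, -28.4]), np.float64(260.0337427485192))
[0.111 0.219 0.22 ] (array([ 87.8, -28.3]), np.float64(263.12581586819755))
[0.166 0.197 0.22 ] (array([101.5, -28.3]), np.float64(266.20370482848267))
[0.222 0.176 0.22 ] (array([115.2, -28.5]), np.float64(269.26475086956907))
[0.277 0.154 0.22 ] (array([128.8, -28.8]), np.float64(272.3063102877321))
[0.277 0.081 0.22 ] (array([130.6, -19.3]), np.float64(272.70085243965804))
[0.277 0.007 0.22 ] (array([131.6,  -9.7]), np.float64(272.9384292588836))
[ 0.277 -0.066  0.22 ] (array([132.,   0.]), np.float64(273.01776368253724))
0 False 6.6 [ 0.5  0.7 -1. ] [ 0.07 -0.21 -0.03] 0.0139
1 False 7.0833 [ 1.6  0.1 -0.5] [ 0.06 -0.15 -0.03] 0.0143
2 False 7.6167 [ 3.   1.1 -1.3] [ 0.03 -0.12  0.02] 0.0137
3 False 8.0417 [ 4.   1.  -0.4] [ 0.06 -0.21 -0.05] 0.0138
4 False 8.4667 [ 2.   0.7 -1.3] [ 0.02 -0.29 -0.02] 0.0141
5 False 8.8833 [ 2.4  0.6 -0.3] [ 0.06 -0.32  0.03] 0.0139
6 False 9.3 [ 3.3  1.1 -1. ] [ 0.09 -0.36 -0.02] 0.0142
7 False 9.7167 [ 4.   1.3 -1. ] [ 0.09 -0.44 -0.05] 0.014
8 False 10.2083 [ 3.  -0.3 -0.8] [-0.01 -0.43  0.01] 0.014
9 False 10.7 [ 3.6  0.3 -0.8] [-0.11 -0.4   0.06] 0.0138
10 False 11.1917 [ 2.3 -0.8 -0.6] [-0.08 -0.41  0.01] 0.0139
```

View pics/top2c.png

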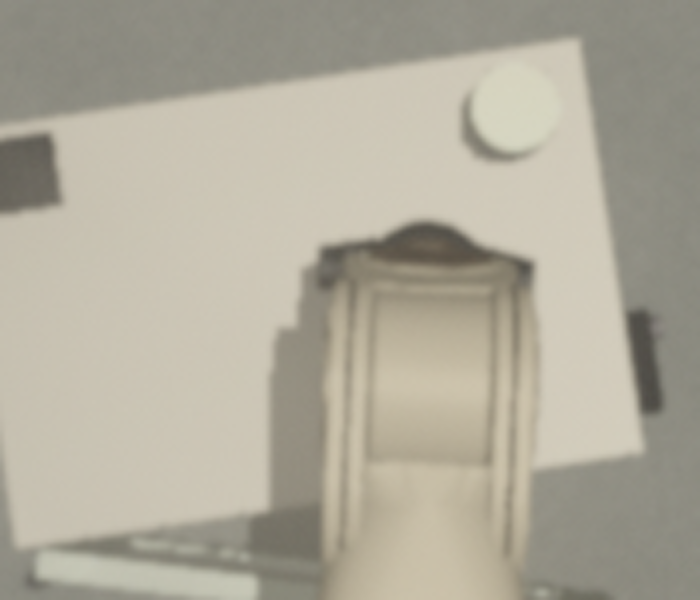

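The top picture shows the arm covering the stay and the door standing open (hinge end near crop (40,570)). From here I go by feel and ease it down with a light guard.

```bash
cat >> kin.py <<'E'
def favg(n=6):
    F=[]
    for _ in range(n): manip.pause(.02); F.append(manip.read_state()['wrist_force'])
    return np.mean(F,0)
def phi_now(): # lift angle from TCP height
    z=manip.read_state()['position'][2]-ZP; return np.arcsin((z-GZ)/.24)
def lower(p,th,yw,ph0,ph1,F0,lim=3.5,speed=.02,d=.02):
    """step down; returns phi reached and whether stopped by contact"""
    ph=ph0
    while ph>ph1+1e-6:
        ph=max(ph-d,ph1); g=manip.servo_line(*tool(p,th,yw,ph),speed=speed,guard=lim)
        F=favg(3)-F0
        if g or np.linalg.norm(F)>lim: return phi_now(),True,F
    return ph,False,F
E
python3 - <<'E'
from kin import *
p=np.load('cab.npy'); th,yw,PH=np.load('tgt.npy')
manip.servo_line(*tool(p,th,yw,.125),speed=.05,guard=8); F0=favg(); np.save('F0.npy',F0); print(F0)
print(lower(p,th,yw,.125,.03,F0)); s=manip.read_state(); print(s['time_s'],s['wrist_force'],s['ft_torque'],s['position']-tool(p,th,yw,phi_now())[0])
E
```

```text
[ 3.04024535 -0.30427665 -1.04959249]
(0.03, False, array([ 0.19433146, -0.26773915, -0.4325776 ]))
14.1 [ 2.65942497 -0.7289746  -0.93155827] [-0.01667522 -0.63115544 -0.01984182] [2.72532274e-05 4.80614807e-06 3.64710619e-06]
```

No contact though the underside is now about 10 mm below the peg's top, so the hole should be on the peg. I'll lower it to flat, then confirm with a gentle nudge toward shut.

```bash
python3 - <<'E'
from kin import *
p=np.load('cab.npy'); th,yw,PH=np.load('tgt.npy'); F0=np.load('F0.npy')
print(lower(p,th,yw,.03,0,F0,lim=3,speed=.01,d=.01))
s=manip.read_state(); print(s['time_s'],s['position'],s['position']-tool(p,th,yw,0)[0])
a=s['position']; u=np.array([np.cos(yw),np.sin(yw),0])
g=manip.servo_line(a+.004*u,speed=.008,guard=4); s=manip.read_state()
print('nudge',g,1e3*(s['position']-a)@u,favg()-F0,s['time_s'])
E
```

```text
(0, False, array([-0.08142977,  0.22105316,  1.42373392]))
15.425 [ 0.55647711 -0.02345483  0.25460898] [1.21782900e-04 8.97749980e-07 1.08981198e-04]
nudge True 0.6925505196409151 [-3.5496551   0.93987711  2.80467419] 15.7667
```

The nudge met the peg after 0.7 mm, so the hole is engaged and the bar is flat. I'll release, back off and check.

```bash
python3 - <<'E'
from kin import *
manip.gripper_to(.05); s=manip.read_state(); a=s['position']
manip.servo_line(a+[0,0,.10],speed=.1,guard=10)
manip.movep(np.array([.30,-.35,.40]),s['orientation']); manip.pause(.5)
s=manip.read_state();print(s['time_s'],s['wrist_force'],s['position'])
c=shot('top','top3'); d=shot('side','side3')
A=cv2.resize(c['pixels'][160:310,205:395,::-1],None,fx=4,fy=4,interpolation=cv2.INTER_CUBIC)
B=cv2.resize(d['pixels'][190:270,260:420,::-1],None,fx=4,fy=4,interpolation=cv2.INTER_CUBIC)
cv2.imwrite('pics/top3c.png',A); cv2.imwrite('pics/side3c.png',B)
E
```

```text
19.4917 [-0.20692732 -0.57068973 -0.35033591] [ 0.30015872 -0.34992998  0.39999491]
```

View pics/top3c.png

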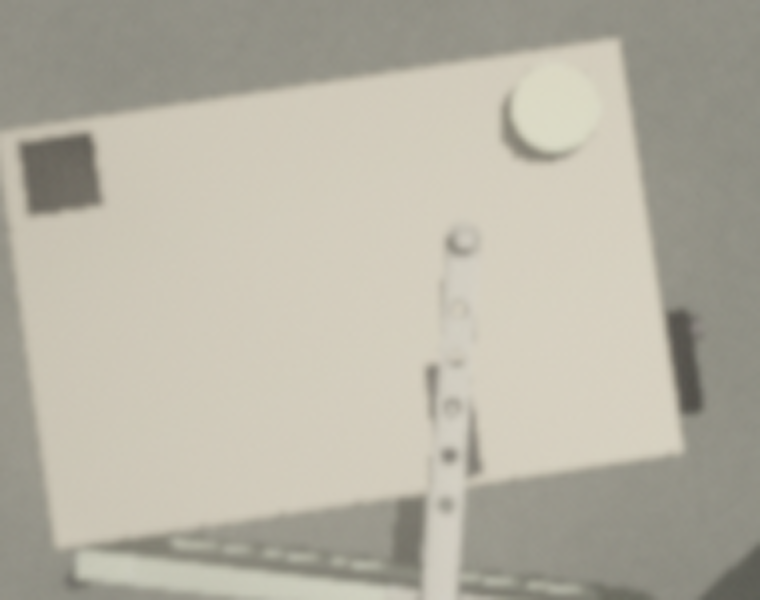

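View pics/side3c.png

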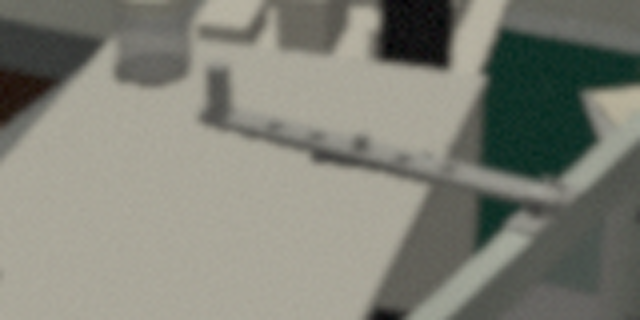

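The top picture shows five holes at crop (459,309), (455,360), (452,406), (449,455) and (446,504). The middle one holds the peg, the door is ajar and the jar is in place. In the side crop the bar lies flat, from (215,115) to (545,195), with the peg tip showing at (362,142).

```bash
python3 -c "
from bench import manip
print(manip.job_done())"
```

```text
the job is handed in; nothing more can be done
None
```

The door is ajar on the stay's middle hole, with the bar flat over the peg and the arm clear of everything; I handed the job in at about 19.5 s, and no verdict came back.

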